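# Find the high spot of a doll blank on the truing stand

### The job

Take the truing stand's black crank knob and turn the wheel slowly, feeling for the one high spot on the clamped linden blank as it rides against the sprung brass pointer, and stop with the very top of the high spot on the pointer. Then let go of the crank and gently push the brake's black knob fully home towards the wheel, so that the wheel stays braked there. Do not handle the pointer, and leave the other things on the bench where they are.

Things in the scene. Friction and masses are not known exactly. Their poses are not given: they have to be found in the camera images.
- stand: fixed green truing stand: T-shaped plate 20 mm thick with an upright spindle. Origin on the spindle's axis at bench level, z up; +x points to the pointer post (plate reaches 155 mm that way, 80 mm to -x, 75 mm to +y), -y to the brake slide (plate reaches 195 mm). The post and pointer sleeve are at most 98 mm tall.
- spindle_top (a point): centre of the wheel's top face, on the spindle's axis, 112 mm above the bench. The wheel, from below: steel brake drum (radius 62 mm, 42 to 60 mm above the bench), the clamped pale linden blank (radius 56 mm, 64 to 104 mm up), aluminium plate (radius 53 mm, top at 112 mm).
- wheel (a joint): angle of the wheel about the spindle (rad), counter-clockwise from above positive, endless both ways, about 0.04 N m of bearing drag. At 0 the crank knob is on the stand's +x side, at 1.57 on its +y side. The blank is clamped at an unknown angle to the crank, so this number does not tell where its high spot is.
- crank_grip (a point): on the axis of the black crank knob, 138.5 mm above the bench, where to grip it: an upright round knob 18 mm across and 45 mm tall (112 to 157 mm up) on the top plate, 43 mm from the spindle's axis. It spins freely on its own pin, so it can be led round in a circle without turning the hand.
- pointer: sprung brass pointer, a level rod 8 mm across, 83 mm above the bench on the stand's +x side, aimed at the spindle. Its origin is at the stand's origin at rest and moves along the stand's +x as it is pushed back. Spring 4.5 N per mm: the top of the high spot presses it with about 11 N (2.5 mm back), 8 N at 8 degrees off the top.
- pointer_tip (a point): the pointer's ball tip (10 mm ball), 56.5 mm from the spindle axis at rest. The blank clears it by 0.5 mm except at one smooth rounded hump 4 mm high that meets it over 17 degrees either side of its top: climbing it the crank drags several N more than in free running, going down it eases or pushes on. Let go near the top, friction holds the wheel.
- brake (a joint): travel of the brake slide (m): 0 off, growing as it moves along the stand's +y towards the wheel. The shoe meets the drum at 0.020, where the slide stops firmly: fully home. The slide has about 5 N of friction, so it takes a push of over 5 N to move and stays where it is left.
- brake_knob: upright black knob on the brake slide, 26 mm across, 42 mm tall (58 to 100 mm above the bench), on the stand's -y side, 150 mm from the spindle's axis when off. Origin at the centre of its underside, 58 mm above the bench. To be pushed along the stand's +y (from its outer side there is clear room).
- half_big: loose unpainted linden doll lower half, hollow cup 72 mm across, 62 mm tall; bystander; origin at centre of its underside
- half_mid: smaller loose linden doll half, hollow cup 58 mm across, 50 mm tall; bystander; origin at centre of its underside
- half_top: loose linden doll head half, 54 mm across, 68 mm tall, waisted; bystander; origin at centre of its underside
- calipers: brass calipers lying flat, about 150 mm long, 40 mm wide, 7 mm thick; bystander; origin under its middle, x along its length
- ferrule: round steel gouge ferrule, standing ring 32 mm across, 24 mm tall; bystander; origin at centre of its underside
- peg_jar: squat green glass jar of wooden pegs, 80 mm across, 70 mm tall (pegs to 85 mm); bystander; origin at centre of its underside

How it is judged (in metres and radians):
On the way, in this order (a step that is already met when the one before it is completed fails the run):
1. the wheel is stopped with the high spot's top on the pointer (contact force between pointer and anything else above 8.3 N and velocity of joint wheel between -0.15 and 0.15 rad/s and value of joint brake below 0.019 m), for 0.4 s.
2. the brake is pushed home on the drum with the high spot still on the pointer (contact force between pointer and anything else above 8.3 N and value of joint brake above 0.0198 m), for 0.2 s.
At the end, for the whole second after the job is handed in: the wheel is at rest with the top of the high spot on the pointer (within about 8 degrees: the pointer pressed with over 8.3 N), and the brake slide is home on the drum (travel over 19.8 mm) (all of step 2 and velocity of joint wheel between -0.15 and 0.15 rad/s); the robot touches nothing.
It fails at once if the wheel is spun fast (over 3 rad/s) (velocity of joint wheel above 3 rad/s or velocity of joint wheel below -3 rad/s).
It fails at once if the robot bears on the pointer (over 3 N) (contact force between any of the fingers, the arm and pointer above 3 N).
It fails at once if the brake knob is pushed hard (over 40 N) (contact force between the fingers and brake_knob above 40 N).
It fails at once if a bystander is moved more than 30 mm (distance of any of half_big, half_mid, half_top, calipers, ferrule, peg_jar from where it was at the start of the episode above 0.03 m).
It also fails if it takes over 72 s, if anything falls off the work surface, if the arm or the gripper's body presses on something with over 40 N, if the wrist force passes 120 N, or if a joint passes its speed limit or range.

### The arm

A 6-joint arm with a two-finger parallel gripper is mounted at the origin on the work surface. World frame = base frame: x ahead of the robot, y to its left, z up, the work surface at z = 0. Lengths are in mm, angles in rad, forces in N, time in s.
With the tool pointing down it reaches from about 350 to 875 mm from the base axis. Payload 4.2 kg.
Tool frame: the origin (TCP) lies midway between the tips of the shut fingers; the grasp point (between the pads) lies robot.tcp_to_grasp behind it (robot.tcp_to_grasp is the distance from the TCP to the grasp point, in mm); z points along the fingers, y is the line along which they close (so a half turn about z gives the same grasp; the last joint's range is limited). The gripper opens to 85 mm and grips with 20 to 120 N. Pads are 22 mm wide; open, the fingers measure 114 mm over their backs; the gripper's body (76 mm by 85 mm) begins 54 mm behind the grasp point. The pads swing forward as they close: fully open they stand 13 mm farther back than shut.
Start: joints at [1.586, 0.385, 0.008, 0, -1.194, -0.259], TCP at [150.838, 606.504, 209.112] pointing down, gripper open.
Joint ranges: [-3.14, 3.14], [-1.21, 2.06], [-1.07, 1.41], [-3.16, 2.05], [-2.99, -0.16], [-3.1, 3.1]. Speed limits (rad/s): [2.79, 2.79, 3.14, 3.14, 3.14, 3.14].

### API

Orientations are given as a unit quaternion [x, y, z, w].
In Python, from plant import monitor, capture, close_job, nets, robot gives the robot as it stands.
- The arm moves only by the shell command python3 -m creep 'ROWS' [FORCE]. ROWS is JSON, a list of rows, each a list of 5 numbers: the finger opening in mm, from 0 to 85.4, then the shift along the world's x, y, z in mm, then the turn about the world's z in rad. In form: [[claw, tx, ty, tz, twist], ...]. A call has 1 to 5 rows; each row is the pose to reach, as a shift and turn from the pose commanded when the call began; what a row does not reach only later rows make up. A row lasts 1/8 s, in which the tool goes at most 62.5 mm and 10.7 degrees, less where a joint would pass 70% of its speed; a pose out of reach is approached as far as the arm can. A call with a gripper value outside its range is refused whole. The fingers move at their own pace and stop on an object; FORCE is the grip in N (left out, the last holds). Time passes only in rows, so rows that repeat a pose let the fingers close. It gives the time, the measured TCP pose, the force, the opening and the grip force at its end, in the units of the state.
- monitor.state(): the state, without advancing time (a new reading comes with each control period).
- capture(name): name is "scene" or "top" or "wrist"; returns a dict with "frame" (480x640x3 uint8, red, green, blue), "depth" (480x640 float32, mm along the optical axis (not along the pixel's ray), 0 where there is no reading), "K" (3x3 intrinsics, pixels), "cam_to_world" (4x4, takes a point from camera to world coordinates). Camera axes: x right, y down, z forward; pixel columns grow to the right and rows downward; lengths in mm; the calibration is good to about 2 mm. The wrist camera is an equidistant fisheye: a pixel r from the principal point sees the ray r / f radians off the axis. A picture is of the moment at which its call begins.
- close_job(): hands the job in; it is judged then, once.
Trained networks look in the newest picture that a camera, given by its name, has taken for a name from the list of things; names that differ only in an ending like _2 or _b are one class to them, and where a whole thing is asked for, a point or a joint stands for the part that bears it (a point fixed in the world has none). Each returns a list of dicts, best first, with "confidence" (0 to 1); they miss things now and then, are a little off and sometimes report something else, mostly with a low value. They report only what shows in the picture. A call takes as long as a camera call.
- nets.regions_of(camera, label): "pixels" (480x640 bool, what is visible of it) and "location" ([column, row] in pixels, amid what is visible of it).
The state is a dict: "t": time; "joint_pos": joint angles; "qvel": joint speeds; "tau": joint torques, N m; "tool_pos": TCP position; "eef_rot": TCP orientation; "ft_force": force on the tool from outside, world axes, zero at the start; "moment": the same for the moment, N m; "gripper_width": finger opening in mm; "grasp_force": force on a finger pad.
Only numpy, scipy, OpenCV 4.12 (cv2) and the standard library are available. Lean on these libraries where they do the work, as an engineer would, in place of code of your own. Each camera call takes 0.05 s, during which the arm holds its last target. There are 200 camera calls.

## Working session

There is one attempt and no reset: what is moved stays moved. The work goes in short steps, Python scripts to look and compute and a shell command to move; the robot and the scene stay as the last step left them, time stands still between calls to the robot, and variables do not carry over. Pictures are saved under pics/ and viewed, at most 10 in all, crops included, and the job is handed in when it is done.

```bash
mkdir -p pics; ls
cat > h.py <<'E'
import numpy as np,cv2
from plant import monitor,capture,nets,robot
def pts(c,mask):
    v,u=np.nonzero(mask&(c["depth"]>0)); z=c["depth"][v,u]; K=c["K"]
    p=np.c_[(u-K[0,2])/K[0,0]*z,(v-K[1,2])/K[1,1]*z,z,np.ones(len(z))]
    return (p@c["cam_to_world"].T)[:,:3]
E
python3 - <<'E'
from h import *
print(robot.tcp_to_grasp, monitor.state())
for n in ["top","scene"]:
    c=capture(n); cv2.imwrite(f"pics/{n}0.png",c["frame"][:,:,::-1])
    np.set_printoptions(precision=1,suppress=True)
    print(n,c["cam_to_world"])
    for l in ["stand","wheel","crank_grip","pointer","brake_knob","half_big","half_mid","half_top","calipers","ferrule","peg_jar"]:
        for r in nets.regions_of(n,l)[:2]:
            p=pts(c,r["pixels"]); 
            if len(p): print(l,round(r["confidence"],2),r["location"],np.median(p,0),p.min(0),p.max(0))
E
```

```text
pics
18.700000000000003 {'t': 0.0, 'joint_pos': array([ 1.58562387e+00,  3.85567339e-01,  6.58973816e-03, -5.08522243e-04,
       -1.19403269e+00, -2.58585132e-01]), 'qvel': array([-0.00034239, -0.00021342,  0.00021294,  0.00078203, -0.00037458,
       -0.00178559]), 'tau': array([ 4.61974814e-04, -3.92287016e+01,  1.88395840e+01,  4.18612674e+00,
       -4.76114845e-03,  9.71474208e-07]), 'tool_pos': array([150.68184551, 605.88331449, 207.99962394]), 'eef_rot': array([ 9.92569924e-01, -1.21670312e-01, -8.32583613e-05,  1.12885949e-03]), 'ft_force': array([-0.20315122, -0.28239175, -1.09924088]), 'moment': array([-0.0581907 , -0.01275584, -0.01564785]), 'grasp_force': 0.0, 'gripper_width': 85.45376410848635}
top [[  -0.    -1.     0.1  343.2]
 [  -1.     0.     0.   -39.4]
 [  -0.    -0.1   -1.  1344.8]
 [   0.     0.     0.     1. ]]
stand 0.67 [283.3, 255.9] [494.3  41.   23.7] [ 396.9 -117.2   -3.2] [668.8 164.4 160.2]
wheel 0.88 [271.2, 262.9] [487.   70.1 111.3] [431.   12.3  20.4] [554.2 138.9 160.2]
pointer 0.67 [283.6, 259.2] [493.1  40.7  23. ] [ 396.9 -120.7   -9.2] [664.2 
[... 1258 characters left out ...]
18.4  21.8  35.4] [ 370.9 -123.2   -4.7] [661.4 236.6 160. ]
brake_knob 0.54 [359.6, 232.1] [578.3  44.3  85.7] [551.5  15.4  78.2] [646.5  57.7  94.2]
half_big 0.58 [393.2, 170.3] [501.4 336.7  43. ] [466.4 312.8   3.5] [537.4 391.6  67. ]
half_mid 0.9 [354.5, 164.1] [390.1 315.1  36.4] [330.  289.3  -3.9] [416.9 387.9  57. ]
half_mid 0.18 [337.3, 220.9] [508.7  44.9 106.6] [376.7   8.3  -4.7] [565.8 194.3 160. ]
half_top 0.96 [443.2, 192.5] [654.3 342.   37.7] [613.9 325.7   2.5] [674.9 429.   70.8]
calipers 0.8 [160.7, 351.6] [ 372.3 -421.7    6. ] [ 311.3 -449.    -4.2] [ 456.8 -390.    12.5]
ferrule 0.81 [258.1, 433.1] [ 661.3 -445.3   18.3] [ 644.5 -459.5   -2.1] [ 676.4 -428.3   27.9]
```

Run:
```python
import cv2
a=cv2.imread("pics/top0.png")[170:350,200:380]; b=cv2.imread("pics/scene0.png")[150:330,250:450]
cv2.imwrite("pics/v1.png",cv2.hconcat([cv2.resize(a,(400,400),interpolation=2),cv2.resize(b,(400,400),interpolation=2)]))
from h import *
c=capture("top"); P=pts(c,np.ones((480,640),bool))
np.set_printoptions(precision=1,suppress=True)
m=lambda lo,hi:P[(P[:,2]>lo)&(P[:,2]<hi)&(abs(P[:,0]-490)<250)&(abs(P[:,1]-60)<250)]
for lo,hi in [(106,118),(140,165),(90,103),(76,90)]:
    p=m(lo,hi); print(lo,len(p),p.mean(0) if len(p) else 0,p.min(0),p.max(0))
    if len(p)>5: print(cv2.minEnclosingCircle(p[:,:2].astype(np.float32)))
p=m(60,105); p=p[np.hypot(p[:,0]-491,p[:,1]-73)>68]; print(np.unique(np.round(p/6).astype(int)*6,axis=0))
```

```text
106 1591 [491.3  74.7 112. ] [440.   23.2 106.1] [545.3 125.4 118. ]
((492.52911376953125, 74.14248657226562), 52.949012756347656)
140 26 [512.   36.7 153.6] [505.6  29.9 144.7] [521.7  45.3 157.6]
((514.5462036132812, 37.34146499633789), 8.934274673461914)
90 537 [563.9  32.   96.1] [434.1 -78.5  90. ] [644.6 125.  102.9]
((522.5908813476562, 13.338210105895996), 122.77516174316406)
76 182 [540.5  31.   85.1] [435.4 -71.9  76.9] [648.3 127.4  90. ]
((526.9733276367188, 17.72814178466797), 121.91278076171875)
[[432 -72  90]
 [432 -66  90]
 [432 -66  96]
 [438 -78  66]
 [438 -78  96]
 [438 -72  96]
 [438 -66  96]
 [438 -66 102]
 [438 -60  66]
 [438 -60  78]
 [438 -60  96]
 [438 -60 102]
 [444 -78  96]
 [444 -72  78]
 [444 -72  84]
 [444 -72  90]
 [444 -66  66]
 [444 -66  78]
 [444 -66  84]
 [444 -60  66]
 [444 -60  78]
 [444 -60 102]
 [444 -54  66]
 [444 -54  90]
 [444 -54 102]
 [450 -78  90]
 [450 -78  96]
 [450 -78 102]
 [450 -72  78]
 [450 -72  84]
 [450 -66  78]
 [450 -66  84]
 [450 -60  78]
 [450 -60 102]
 [450 -54  96]
 [450 -54 102]
 [456 -78  96]
 [456 -72  96]
 [456 -66  96]

[... 2660 characters left out ...]
  42 102]
 [624  48  96]
 [624  48 102]
 [624  54  96]
 [624  60  96]
 [630  12  84]
 [630  18  90]
 [630  18  96]
 [630  24  96]
 [630  30  90]
 [630  30  96]
 [630  36  96]
 [630  36 102]
 [630  42  96]
 [630  42 102]
 [630  48  96]
 [630  48 102]
 [630  54  90]
 [630  54  96]
 [630  54 102]
 [636  18  84]
 [636  18  90]
 [636  24  84]
 [636  24  90]
 [636  24  96]
 [636  30  90]
 [636  30  96]
 [636  36  90]
 [636  36  96]
 [636  42  90]
 [636  42  96]
 [636  48  96]
 [636  48 102]
 [636  54  96]
 [642  18  84]
 [642  18  90]
 [642  24  84]
 [642  24  90]
 [642  24  96]
 [642  30  84]
 [642  30  90]
 [642  36  90]
 [642  36  96]
 [642  42  90]
 [648  24  90]
 [648  30  84]
 [648  30  90]]
```

View pics/v1.png

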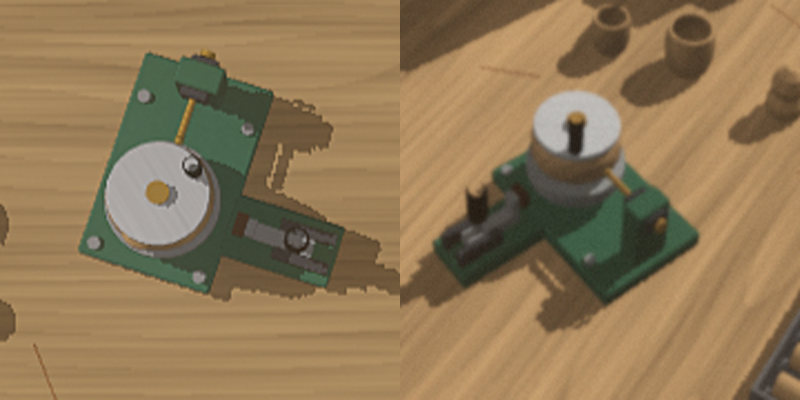

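Left view (top): wheel centre at about (158,193), crank knob at (192,165), pointer running from (180,140) to the post at (200,75), brake knob at (297,240). The stand's yaw is about -17.5°. I'll move above the crank now.

```bash
python3 -m creep '[[60,36,-56,0,0],[60,72,-112,5,0],[60,108,-169,10,0],[60,145,-226,10,0],[60,181,-284,10,0]]' 40
python3 -m creep '[[45,36,-57,0,0],[45,72,-114,0,0],[45,108,-170,0,0],[45,145,-227,0,0],[45,181,-284,0,0]]'
python3 -m creep '[[45,0,0,0,0],[45,0,0,0,0]]'
python3 - <<'E'
from h import *
c=capture("wrist"); cv2.imwrite("pics/w1.png",c["frame"][:,:,::-1]); print(c["K"],c["cam_to_world"])
for l in ["crank_grip","wheel","brake_knob","pointer"]:
    for r in nets.regions_of("wrist",l)[:2]: print(l,r["confidence"],r["location"],r["pixels"].sum())
E
```

```text
t: 1.88
tool_pos: [319.6, 341.7, 219.5]
eef_rot: [0.993, -0.121, 0.0, -0.001]
ft_force: [2.0, 0.1, -0.9]
gripper_width: 60.1
grasp_force: 0.0
t: 2.5
tool_pos: [487.8, 78.1, 219.5]
eef_rot: [0.993, -0.121, 0.001, -0.0]
ft_force: [1.3, 0.6, -0.6]
gripper_width: 45.1
grasp_force: 0.0
t: 2.75
tool_pos: [486.6, 79.6, 219.0]
eef_rot: [0.993, -0.122, -0.0, -0.0]
ft_force: [-0.6, -0.2, -0.4]
gripper_width: 44.9
grasp_force: 0.0
[[371.64829954   0.         323.70198197]
 [  0.         371.64829954 240.48841291]
 [  0.           0.           1.        ]] [[-2.42403093e-01 -9.17905238e-01 -3.14150784e-01  5.68912036e+02]
 [-9.70174542e-01  2.28859408e-01  7.99044991e-02  5.95231821e+01]
 [-1.44839596e-03  3.24150190e-01 -9.46004522e-01  3.83862187e+02]
 [ 0.00000000e+00  0.00000000e+00  0.00000000e+00  1.00000000e+00]]
crank_grip 0.85 [369.2, 183.1] 459
wheel 0.56 [328.2, 209.4] 16211
brake_knob 0.74 [485.3, 216.1] 701
brake_knob 0.21 [342.4, 171.7] 42996
pointer 0.79 [333.4, 101.9] 782
```

View pics/w1.png

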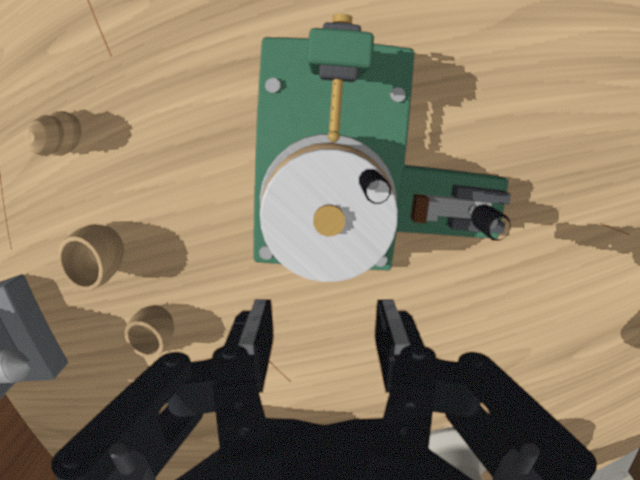

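Wrist view: knob top at about (378,188), spindle nut at (329,220), pointer tip at (334,135) with the post above it, brake knob top at (497,227). No hump is obvious on the visible rim.

```bash
cat >> h.py <<'E'
def fish(c,u,v,z):
    K=c["K"]; x=np.array([(u-K[0,2])/K[0,0],(v-K[1,2])/K[1,1]]); r=np.hypot(*x)
    d=np.r_[x/r*np.sin(r),np.cos(r)]; M=c["cam_to_world"]; d=M[:3,:3]@d; o=M[:3,3]
    return o+d*(z-o[2])/d[2]
E
python3 - <<'E'
from h import *
c=capture("wrist");np.set_printoptions(precision=1,suppress=True)
for n,u,v,z in [("knob top",378,188,157),("nut",329,220,114),("tip",334,135,83),("post",337,82,83),("brake",497,227,100)]: print(n,fish(c,u,v,z))
# plate centre
g=c["frame"].astype(int); m=((g.min(2)>150)&(g.max(2)-g.min(2)<25)).astype(np.uint8)
n,l,s,ce=cv2.connectedComponentsWithStats(m); i=1+s[1:,4].argmax(); pp=np.argwhere(l==i)
w=np.array([fish(c,u,v,112)[:2] for v,u in pp[::3]],np.float32); print(cv2.minEnclosingCircle(w))
E
```

```text
knob top [518.8  38.9 157. ]
nut [493.9  75.9 114. ]
tip [553.4  57.   83. ]
post [594.7  44.5  83. ]
brake [450.7 -62.9 100. ]
((497.65570068359375, 76.59720611572266), 60.41360855102539)
```

```bash
python3 -m creep '[[45,15,-21,0,0],[45,30,-42,0,0],[45,30,-42,-30,0],[45,30,-42,-60,0],[45,30,-42,-80,0]]' 30
python3 -m creep '[[45,0,0,-19,0],[45,0,0,-19,0],[18,0,0,-19,0],[5,0,0,-19,0],[5,0,0,-19,0]]'
python3 -m creep '[[5,0,0,0,0],[5,0,0,0,0],[5,0,0,0,0]]'
```

```text
t: 3.68
tool_pos: [516.0, 38.4, 137.8]
eef_rot: [0.993, -0.121, -0.001, 0.0]
ft_force: [0.2, -0.5, -0.2]
gripper_width: 45.1
grasp_force: 0.0
t: 4.3
tool_pos: [517.7, 38.0, 121.3]
eef_rot: [0.993, -0.121, 0.001, -0.0]
ft_force: [0.4, -0.6, 3.9]
gripper_width: 15.8
grasp_force: 29.8
t: 4.68
tool_pos: [517.7, 38.0, 121.3]
eef_rot: [0.993, -0.121, 0.001, -0.0]
ft_force: [0.1, -0.7, 6.1]
gripper_width: 16.1
grasp_force: 30.0
```

Run:
```python
import numpy as np
P=lambda a:43*np.array([np.cos(np.radians(a)),np.sin(np.radians(a))])
for a in np.arange(-57,-57+360,16):
    print(a,[list(np.round(P(a+d)-P(a),1)) for d in (4,8,12,16)])
```

```text
-57 [[np.float64(2.5), np.float64(1.7)], [np.float64(4.8), np.float64(3.6)], [np.float64(7.0), np.float64(5.7)], [np.float64(9.0), np.float64(7.9)]]
-41 [[np.float64(1.9), np.float64(2.3)], [np.float64(3.6), np.float64(4.8)], [np.float64(5.2), np.float64(7.4)], [np.float64(6.5), np.float64(10.0)]]
-25 [[np.float64(1.2), np.float64(2.8)], [np.float64(2.1), np.float64(5.6)], [np.float64(2.9), np.float64(8.5)], [np.float64(3.5), np.float64(11.4)]]
-9 [[np.float64(0.4), np.float64(3.0)], [np.float64(0.5), np.float64(6.0)], [np.float64(0.5), np.float64(9.0)], [np.float64(0.2), np.float64(12.0)]]
7 [[np.float64(-0.5), np.float64(3.0)], [np.float64(-1.1), np.float64(5.9)], [np.float64(-2.0), np.float64(8.8)], [np.float64(-3.1), np.float64(11.6)]]
23 [[np.float64(-1.3), np.float64(2.7)], [np.float64(-2.7), np.float64(5.3)], [np.float64(-4.4), np.float64(7.9)], [np.float64(-6.2), np.float64(10.3)]]
39 [[np.float64(-2.0), np.float64(2.3)], [np.float64(-4.1), np.float64(4.4)], [np.float64(-6.4), np.float64(6.4)], [np.float64(-8.8), np.float64(8.2)]]
55 [[np.float64(-2.5), np.float64(1.6)], [np.
[... 1726 characters left out ...]
np.float64(-3.4)], [np.float64(7.5), np.float64(-4.9)], [np.float64(10.3), np.float64(-6.2)]]
247 [[np.float64(2.8), np.float64(-1.1)], [np.float64(5.7), np.float64(-2.0)], [np.float64(8.6), np.float64(-2.6)], [np.float64(11.6), np.float64(-3.1)]]
263 [[np.float64(3.0), np.float64(-0.3)], [np.float64(6.0), np.float64(-0.3)], [np.float64(9.0), np.float64(-0.2)], [np.float64(12.0), np.float64(0.2)]]
279 [[np.float64(2.9), np.float64(0.6)], [np.float64(5.8), np.float64(1.3)], [np.float64(8.7), np.float64(2.3)], [np.float64(11.4), np.float64(3.5)]]
295 [[np.float64(2.7), np.float64(1.4)], [np.float64(5.2), np.float64(2.9)], [np.float64(7.7), np.float64(4.6)], [np.float64(10.0), np.float64(6.5)]]
```

```bash
python3 -m creep '[[5,2.5,1.7,0,0],[5,4.8,3.6,0,0],[5,7,5.7,0,0],[5,9,7.9,0,0]]' |grep -E 'tool|force'
python3 -m creep '[[5,1.9,2.3,0,0],[5,3.6,4.8,0,0],[5,5.2,7.4,0,0],[5,6.5,10,0,0]]'|grep -E 'tool|force'
```

```text
tool_pos: [526.7, 45.7, 121.3]
ft_force: [0.2, -1.6, 6.0]
grasp_force: 30.1
tool_pos: [533.3, 55.8, 121.3]
ft_force: [0.5, -1.1, 5.4]
grasp_force: 30.0
```

```bash
python3 -m creep '[[5,1.2,2.8,0,0],[5,2.1,5.6,0,0],[5,2.9,8.5,0,0],[5,3.5,11.4,0,0]]' |grep -E 'tool|ft'
python3 -m creep '[[5,0.4,3,0,0],[5,0.5,6,0,0],[5,0.5,9,0,0],[5,0.2,12,0,0]]'|grep -E 'tool|ft'
python3 -m creep '[[5,-0.5,3,0,0],[5,-1.1,5.9,0,0],[5,-2,8.8,0,0],[5,-3.1,11.6,0,0]]'|grep -E 'tool|ft'
```

```text
tool_pos: [536.9, 67.3, 121.3]
ft_force: [0.1, -1.5, 5.4]
tool_pos: [537.0, 79.4, 121.3]
ft_force: [0.9, -0.9, 4.1]
tool_pos: [533.9, 91.1, 121.3]
ft_force: [0.9, -1.0, 5.3]
```

```bash
python3 -m creep '[[5,-1.3,2.7,0,0],[5,-2.7,5.3,0,0],[5,-4.4,7.9,0,0],[5,-6.2,10.3,0,0]]'|grep -E 'tool|ft'
python3 -m creep '[[5,-2,2.3,0,0],[5,-4.1,4.4,0,0],[5,-6.4,6.4,0,0],[5,-8.8,8.2,0,0]]'|grep -E 'tool|ft'
```

```text
tool_pos: [527.7, 101.3, 121.3]
ft_force: [0.8, -0.7, 5.0]
tool_pos: [518.8, 109.5, 121.3]
ft_force: [2.2, -1.9, 5.4]
```

```bash
python3 -m creep '[[5,-1.3,0.8,0,0],[5,-2.5,1.6,0,0]]'|grep -E 'tool|ft'
python3 -m creep '[[5,-1.3,0.7,0,0],[5,-2.6,1.4,0,0]]'|grep -E 'tool|ft'
```

```text
tool_pos: [516.3, 111.1, 121.3]
ft_force: [0.8, -0.7, 4.7]
tool_pos: [513.7, 112.5, 121.3]
ft_force: [0.9, -1.8, 6.1]
```

```bash
python3 -m creep '[[5,-2.7,1.3,0,0],[5,-5.5,2.4,0,0]]'|grep -E 'tool|ft'
python3 -m creep '[[5,-2.9,0.9,0,0],[5,-5.8,1.6,0,0],[5,-8.8,2,0,0],[5,-11.7,2.3,0,0]]'|grep -E 'tool|ft'
python3 -m creep '[[5,-3,0.1,0,0],[5,-6,-0.1,0,0],[5,-9,-0.5,0,0],[5,-11.9,-1,0,0]]'|grep -E 'tool|ft'
```

```text
tool_pos: [508.2, 114.8, 121.3]
ft_force: [0.1, -2.6, 5.1]
tool_pos: [496.6, 117.1, 121.3]
ft_force: [1.1, -2.6, 5.7]
tool_pos: [484.9, 116.1, 121.3]
ft_force: [1.9, -2.4, 4.6]
```

```bash
python3 -m creep '[[5,-2.9,-0.8,0,0],[5,-5.7,-1.8,0,0],[5,-8.5,-2.9,0,0],[5,-11.2,-4.3,0,0]]'|grep -E 'tool|ft'
python3 -m creep '[[5,-2.6,-1.5,0,0],[5,-5,-3.3,0,0],[5,-7.4,-5.2,0,0],[5,-9.6,-7.2,0,0]]'|grep -E 'tool|ft'
```

```text
tool_pos: [474.3, 112.2, 121.3]
ft_force: [4.0, -1.0, 3.6]
tool_pos: [467.9, 107.9, 121.4]
ft_force: [10.8, 5.4, -1.8]
```

```bash
python3 -m creep '[[5,0,0,0,0],[5,0,0,0,0]]'|grep -E 'tool|ft|wid'
python3 - <<'E'
from h import *
c=capture("wrist"); cv2.imwrite("pics/w2.png",c["frame"][:,:,::-1])
s=capture("scene"); cv2.imwrite("pics/s2.png",cv2.resize(s["frame"][150:300,250:450,::-1],(800,600),interpolation=2))
E
```

```text
tool_pos: [466.7, 107.0, 121.3]
ft_force: [7.9, 3.0, 1.5]
gripper_width: 16.2
```

View pics/w2.png

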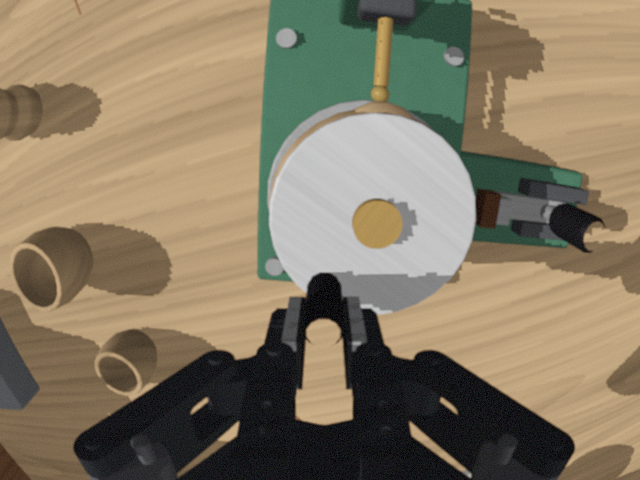

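View pics/s2.png

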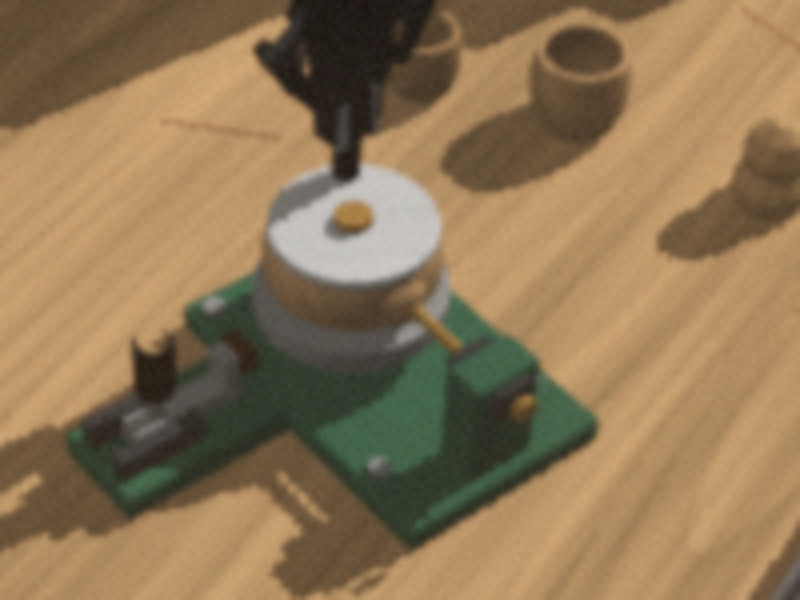

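The scene view shows the hump against the pointer at about (405,295), and the wrist view shows it at (375,106). I'll go on in 2° steps and watch the drag.

```bash
cat > ft.py <<'E'
import numpy as np
from plant import monitor
s=monitor.state(); x,y,_=s["tool_pos"]; a=np.arctan2(y-74,x-494.1); f=s["ft_force"]
print("t %.2f ang %.1f r %.1f drag %.1f rad %.1f"%(s["t"],np.degrees(a),np.hypot(y-74,x-494.1),f[0]*np.sin(a)-f[1]*np.cos(a),f[0]*np.cos(a)+f[1]*np.sin(a)))
E
python3 ft.py
python3 -m creep '[[5,-1.05,-1.1,0,0]]'>/dev/null; python3 ft.py
python3 -m creep '[[5,-1,-1.1,0,0]]'>/dev/null; python3 ft.py
python3 -m creep '[[5,-0.95,-1.15,0,0]]'>/dev/null; python3 ft.py
python3 -m creep '[[5,-0.9,-1.2,0,0]]'>/dev/null; python3 ft.py
```

```text
t 11.28 ang 129.7 r 42.9 drag 7.0 rad -2.2
t 11.40 ang 130.1 r 42.9 drag 10.9 rad -1.9
t 11.53 ang 131.5 r 42.8 drag 10.1 rad -1.1
t 11.65 ang 133.9 r 42.8 drag 8.1 rad -0.7
t 11.78 ang 136.9 r 42.8 drag 7.9 rad -0.4
```

```bash
python3 -m creep '[[5,-0.85,-1.2,0,0]]'>/dev/null; python3 ft.py
python3 -m creep '[[5,-0.8,-1.25,0,0]]'>/dev/null; python3 ft.py
python3 -m creep '[[5,-0.8,-1.25,0,0]]'>/dev/null; python3 ft.py
python3 -m creep '[[5,-0.75,-1.3,0,0]]'>/dev/null; python3 ft.py
```

```text
t 11.90 ang 140.3 r 42.8 drag 5.1 rad -1.5
t 12.03 ang 144.0 r 42.9 drag 3.0 rad -1.9
t 12.15 ang 147.5 r 42.9 drag 0.6 rad -1.7
t 12.28 ang 150.1 r 42.9 drag 1.3 rad -2.6
```

```bash
python3 -m creep '[[5,-0.7,-1.3,0,0]]'>/dev/null; python3 ft.py
python3 -m creep '[[5,-0.65,-1.35,0,0]]'>/dev/null; python3 ft.py
python3 -m creep '[[5,-0.65,-1.35,0,0]]'>/dev/null; python3 ft.py
python3 -m creep '[[5,-0.6,-1.4,0,0]]'>/dev/null; python3 ft.py
python3 -m creep '[[5,-0.55,-1.4,0,0]]'>/dev/null; python3 ft.py
python3 -m creep '[[5,-0.5,-1.4,0,0]]'>/dev/null; python3 ft.py
```

```text
t 12.40 ang 152.1 r 42.8 drag 0.6 rad -2.0
t 12.53 ang 154.1 r 42.8 drag 1.2 rad -1.5
t 12.65 ang 156.1 r 42.8 drag 1.2 rad -1.7
t 12.78 ang 158.1 r 42.8 drag 0.8 rad -2.6
t 12.90 ang 160.0 r 42.8 drag 1.8 rad -2.6
t 13.03 ang 162.0 r 42.8 drag 0.5 rad -1.6
```

```bash
python3 -m creep '[[5,0.5,1.4,0,0],[5,1.05,2.8,0,0]]'>/dev/null; python3 ft.py
python3 -m creep '[[5,0.6,1.4,0,0]]'>/dev/null; python3 ft.py
python3 -m creep '[[5,0.65,1.35,0,0]]'>/dev/null; python3 ft.py
python3 -m creep '[[5,0.65,1.35,0,0]]'>/dev/null; python3 ft.py
python3 -m creep '[[5,0.7,1.3,0,0]]'>/dev/null; python3 ft.py
python3 -m creep '[[5,0.75,1.3,0,0]]'>/dev/null; python3 ft.py
python3 -m creep '[[5,0.8,1.25,0,0]]'>/dev/null; python3 ft.py
python3 -m creep '[[5,0.8,1.25,0,0]]'>/dev/null; python3 ft.py
```

```text
t 13.28 ang 159.0 r 42.9 drag -0.8 rad -2.1
t 13.40 ang 157.0 r 42.9 drag -0.8 rad -2.7
t 13.53 ang 155.1 r 42.9 drag -1.0 rad -2.6
t 13.65 ang 153.1 r 42.9 drag -1.2 rad -3.1
t 13.78 ang 151.2 r 42.9 drag -1.1 rad -2.8
t 13.90 ang 149.3 r 42.9 drag -1.5 rad -2.6
t 14.03 ang 147.8 r 43.0 drag -2.2 rad -3.0
t 14.15 ang 146.6 r 43.0 drag -4.0 rad -2.6
```

```bash
python3 -m creep '[[5,0.85,1.2,0,0]]'>/dev/null; python3 ft.py
python3 -m creep '[[5,0.9,1.2,0,0]]'>/dev/null; python3 ft.py
python3 -m creep '[[5,0.95,1.15,0,0]]'>/dev/null; python3 ft.py
```

```text
t 14.28 ang 145.6 r 43.0 drag -5.0 rad -3.5
t 14.40 ang 144.6 r 43.1 drag -6.5 rad -3.4
t 14.53 ang 143.5 r 43.1 drag -7.7 rad -3.8
```

```bash
python3 -m creep '[[5,1,1.1,0,0]]'>/dev/null; python3 ft.py
python3 -m creep '[[5,1.05,1.1,0,0]]'>/dev/null; python3 ft.py
python3 -m creep '[[5,1.05,1.05,0,0]]'>/dev/null; python3 ft.py
```

```text
t 14.65 ang 142.4 r 43.1 drag -8.5 rad -4.1
t 14.78 ang 141.1 r 43.1 drag -9.2 rad -3.9
t 14.90 ang 139.8 r 43.1 drag -9.7 rad -2.2
```

```bash
python3 -m creep '[[5,0,0,0,0],[5,0,0,0,0]]'>/dev/null; python3 ft.py
python3 - <<'E'
from h import *
c=capture("wrist"); cv2.imwrite("pics/w3.png",cv2.resize(c["frame"][60:180,260:460,::-1],(800,480),interpolation=2))
E
```

```text
t 15.15 ang 139.1 r 43.1 drag -8.9 rad -2.8
```

View pics/w3.png

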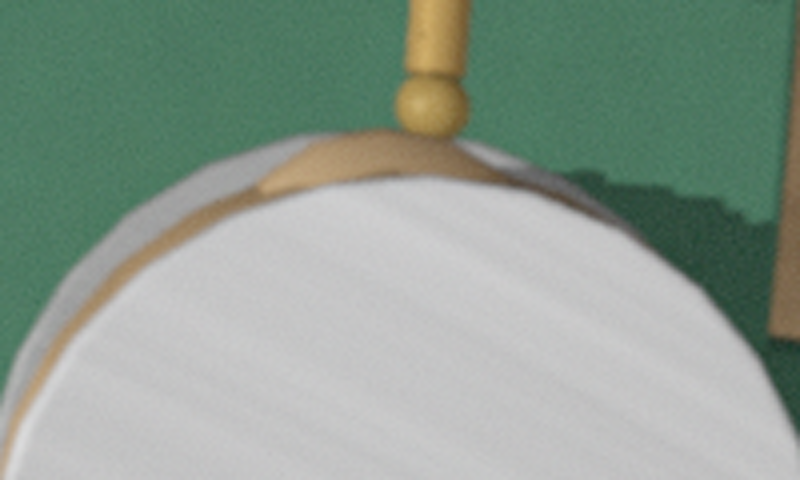

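The hump in this crop spans x 260–500 (middle about 382), and the ball touches at about 432. So the top is about 6–7° further clockwise, near 132.5°, which agrees with the force symmetry.

```bash
python3 -m creep '[[5,1.1,1,0,0]]'>/dev/null; python3 ft.py
python3 -m creep '[[5,1.1,1,0,0]]'>/dev/null; python3 ft.py
python3 -m creep '[[5,0,0,0,0]]'>/dev/null; python3 ft.py
```

```text
t 15.32 ang 138.6 r 43.1 drag -11.2 rad -2.6
t 15.45 ang 137.1 r 43.1 drag -11.1 rad -1.7
t 15.57 ang 136.3 r 43.1 drag -9.9 rad -1.9
```

```bash
python3 -m creep '[[5,0.9,0.8,0,0],[5,0.9,0.8,0,0]]'>/dev/null; python3 ft.py
python3 -m creep '[[5,0.7,0.6,0,0],[5,0.7,0.6,0,0]]'>/dev/null; python3 ft.py
```

```text
t 15.82 ang 134.8 r 43.1 drag -9.9 rad -1.4
t 16.07 ang 133.8 r 43.1 drag -9.3 rad -2.9
```

```bash
python3 -m creep '[[5,0.7,0.6,0,0],[5,0.7,0.6,0,0]]'>/dev/null; python3 ft.py
python3 -m creep '[[5,-0.8,-0.7,0,0],[5,-0.8,-0.7,0,0]]'>/dev/null; python3 ft.py
python3 -m creep '[[5,-0.8,-0.7,0,0],[5,-0.8,-0.7,0,0]]'>/dev/null; python3 ft.py
python3 - <<'E'
from h import *
c=capture("wrist"); cv2.imwrite("pics/w4.png",cv2.resize(c["frame"][60:180,260:460,::-1],(800,480),interpolation=2))
E
```

```text
t 16.32 ang 132.1 r 43.1 drag -9.3 rad -1.3
t 16.57 ang 132.1 r 43.1 drag -7.0 rad -2.9
t 16.82 ang 132.2 r 43.1 drag -5.4 rad -1.8
```

View pics/w4.png

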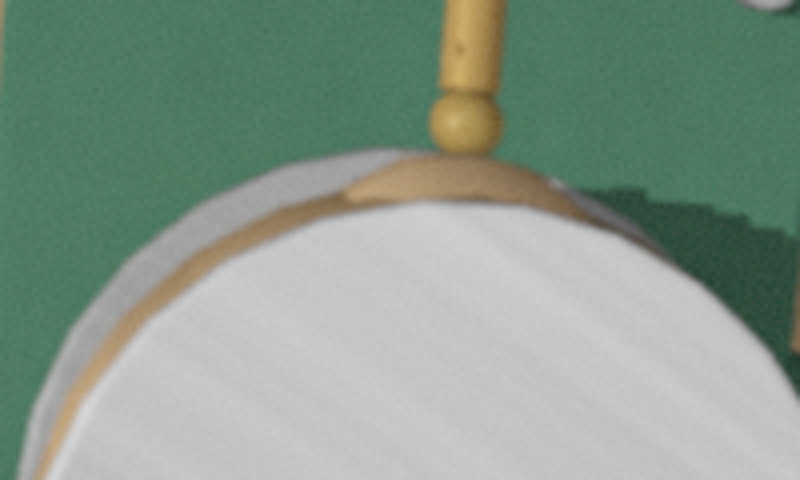

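The ball (466) is now over the middle of the hump (345–585). I'll relax the load, dwell, then open.

```bash
python3 -m creep '[[5,-1.0,-0.9,0,0],[5,-1.0,-0.9,0,0]]'>/dev/null; python3 ft.py
python3 -m creep '[[5,-1.0,-0.9,0,0],[5,-1.0,-0.9,0,0]]'>/dev/null; python3 ft.py
python3 -m creep '[[5,0,0,0,0],[5,0,0,0,0],[16,0,0,0,0],[20,0,0,0,0],[24,0,0,0,0]]'; python3 ft.py
```

```text
t 17.12 ang 132.4 r 43.0 drag -2.8 rad -1.1
t 17.38 ang 132.5 r 43.0 drag -0.8 rad -2.6
t: 18.0
tool_pos: [463.3, 105.8, 119.0]
eef_rot: [0.993, -0.122, -0.002, 0.001]
ft_force: [0.3, 0.3, -0.1]
gripper_width: 24.4
grasp_force: 0.0
t 18.00 ang 134.1 r 44.2 drag 0.5 rad -0.0
```

```bash
python3 -m creep '[[45,0,0,0,0],[45,0,0,10,0],[45,0,0,40,0],[45,0,0,70,0]]' |grep tool
python3 -m creep '[[45,-5,-50,0,0],[30,-14,-105,0,0],[0,-20,-160,0,0],[0,-27,-213,0,-0.05],[0,-27,-213,0,-0.05]]' |grep tool
python3 -m creep '[[0,0,0,0,0],[0,0,0,0,0]]'
python3 - <<'E'
from h import *
c=capture("wrist"); cv2.imwrite("pics/w5.png",c["frame"][:,:,::-1])
for r in nets.regions_of("wrist","brake_knob")[:2]: print(r["confidence"],r["location"],r["pixels"].sum())
t=capture("top"); cv2.imwrite("pics/t5.png",t["frame"][:,:,::-1])
E
```

```text
tool_pos: [464.7, 106.3, 191.3]
tool_pos: [437.0, -109.4, 190.6]
t: 19.38
tool_pos: [438.1, -105.8, 190.3]
eef_rot: [0.989, -0.146, 0.0, -0.0]
ft_force: [0.3, 0.4, 0.0]
gripper_width: -0.1
grasp_force: 0.0
0.71 [277.5, 226.0] 712
```

View pics/w5.png

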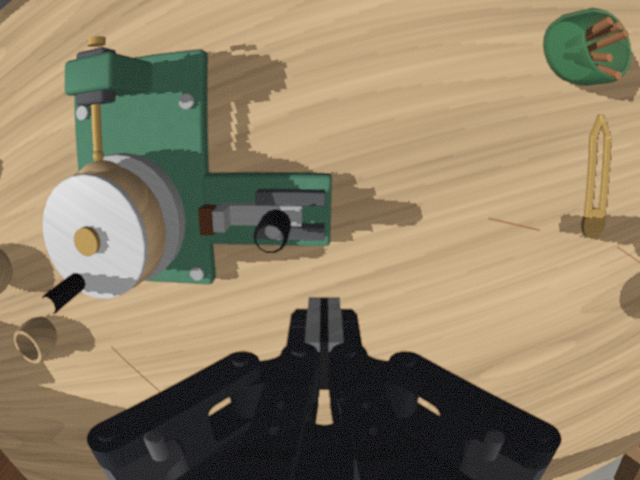

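The brake knob's top is at about (273,231), the crank is free, and the hump is still on the pointer at (98,160).

```bash
python3 - <<'E'
from h import *
c=capture("wrist");b=fish(c,273,231,100);print(b, fish(c,90,241,114),monitor.state()["tool_pos"])
E
python3 -m creep '[[0,-4,-3,-40,0],[0,-4,-3,-80,0],[0,-4,-3,-100,0],[0,-4,-3,-112,0],[0,-4,-3,-112,0]]'
```

```text
[453.22615174 -71.15818966 100.        ] [493.23073328  72.28662258 114.        ] [ 438.01075058 -105.92040286  190.06940313]
t: 20.2
tool_pos: [433.7, -109.5, 77.7]
eef_rot: [0.989, -0.146, -0.001, 0.0]
ft_force: [0.3, -0.6, 0.7]
gripper_width: -0.2
grasp_force: 0.0
```

```bash
python3 -m creep '[[0,4.2,2.8,0,0],[0,5.4,6.6,0,0],[0,6,8.6,0,0],[0,6.6,10.5,0,0]]' |grep -E 'tool|ft'
python3 -m creep '[[0,0.6,1.9,0,0],[0,1.2,3.8,0,0]]' |grep -E 'tool|ft'
python3 -m creep '[[0,0.6,1.9,0,0],[0,1.2,3.8,0,0]]' |grep -E 'tool|ft'
python3 -m creep '[[0,0.6,1.9,0,0],[0,1.2,3.8,0,0]]' |grep -E 'tool|ft'
```

```text
tool_pos: [440.6, -99.0, 78.3]
ft_force: [0.2, -0.6, 0.0]
tool_pos: [441.6, -95.3, 78.1]
ft_force: [0.0, -0.5, -0.2]
tool_pos: [442.8, -91.5, 78.0]
ft_force: [0.8, 0.2, 1.0]
tool_pos: [444.0, -87.7, 78.0]
ft_force: [0.5, -0.5, 0.4]
```

```bash
python3 -m creep '[[0,0.6,1.9,0,0],[0,1.2,3.8,0,0]]' |grep -E 'tool|ft'
python3 -m creep '[[0,0.6,1.9,0,0],[0,1.2,3.8,0,0]]' |grep -E 'tool|ft'
python3 -m creep '[[0,0.6,1.9,0,0],[0,1.2,3.8,0,0]]' |grep -E 'tool|ft'
```

```text
tool_pos: [445.2, -83.8, 78.0]
ft_force: [-0.3, -1.1, -0.6]
tool_pos: [446.5, -80.1, 78.0]
ft_force: [-0.2, 0.3, 0.3]
tool_pos: [447.6, -76.3, 78.0]
ft_force: [-0.0, -0.5, 0.6]
```

Run:
```python
from h import *
c=capture("wrist"); a=c["frame"][120:420,200:500,::-1]
s=capture("scene"); b=s["frame"][180:300,260:380,::-1]
cv2.imwrite("pics/x6.png",cv2.hconcat([cv2.resize(a,(400,400)),cv2.resize(b,(400,400),interpolation=2)]))
```

```text
(no output)
```

View pics/x6.png

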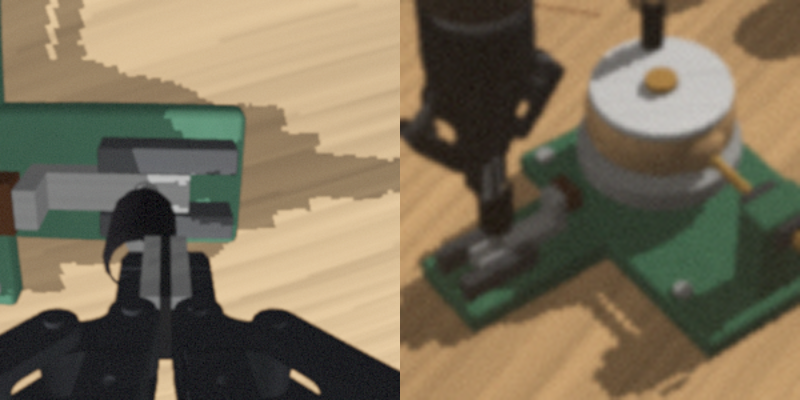

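Run:
```python
from h import *
np.set_printoptions(precision=1,suppress=True)
c=capture("wrist"); s=monitor.state(); print(s["tool_pos"],s["ft_force"])
for r in nets.regions_of("wrist","brake_knob")[:2]:
    v,u=np.nonzero(r["pixels"]); print(r["confidence"],r["location"],u.min(),u.max(),v.min(),v.max())
def proj(c,p):
    q=np.linalg.inv(c["cam_to_world"])@np.r_[p,1]; q=q[:3]; r=np.hypot(q[0],q[1]); t=np.arctan2(r,q[2])
    return c["K"][0,0]*t*q[:2]/r+c["K"][:2,2]
w=lambda p:(proj(c,np.array(p))-[200,120])*4/3
print("tcp crop",w(s["tool_pos"]))
for k in [(450,-64.),(452,-70),(456,-52)]: print(k,"bot",w([*k,58]),"z78",w([*k,78]),"top",w([*k,100]))
print(fish(c,200+125*.75,120+258*.75,100))
```

```text
[447.6 -76.3  78. ] [0.9 0.7 0.5]
0.94 [302.1, 285.8] 277 332 261 326
tcp crop [167.1 232.2]
(450, -64.0) bot [136.7 212.7] z78 [133.8 235.1] top [130.  265.3]
(452, -70) bot [149.1 204.7] z78 [147.4 226.5] top [145.2 256. ]
(456, -52) bot [104.5 207.5] z78 [ 98.5 229.4] top [ 90.5 258.8]
[453.2 -63.3 100. ]
```

Run:
```python
from h import *
np.set_printoptions(precision=1,suppress=True)
for n in ["scene","top"]:
    c=capture(n)
    for r in nets.regions_of(n,"brake_knob")[:3]:
        p=pts(c,r["pixels"]); print(n,r["confidence"],r["location"],r["pixels"].sum(),np.median(p,0))
    P=pts(c,np.ones((480,640),bool)); P=P[(abs(P[:,0]-450)<35)&(P[:,1]>-100)&(P[:,1]<-15)&(P[:,2]>26)&(P[:,2]<135)]
    for z in range(26,135,10):
        q=P[(P[:,2]>=z)&(P[:,2]<z+10)]
        if len(q): print(z,len(q),q.min(0)[:2],q.mean(0)[:2],q.max(0)[:2])
```

```text
scene 0.73 [335.5, 249.3] 6489 [517.6  22.9  36.8]
scene 0.48 [288.9, 242.7] 110 [455.2 -76.6  81.1]
26 164 [415.2 -99.9] [452.5 -66.1] [474.6 -17.4]
36 256 [ 415.9 -100. ] [450.3 -64.6] [476.  -16.4]
46 32 [441.3 -76.2] [461.6 -33.2] [476.2 -15.7]
56 46 [438.  -80.5] [459.8 -39.8] [476.3 -15.2]
66 35 [438.6 -83. ] [453.  -74.6] [460.7 -60.7]
76 27 [439.4 -81.3] [452.6 -75.1] [460.3 -64.1]
86 31 [440.  -82.2] [452.9 -75.7] [460.3 -61.7]
96 22 [447.5 -84.9] [455.3 -71.7] [459.5 -59.6]
106 38 [436.1 -92.5] [452.2 -81.2] [460.2 -66.5]
116 36 [439.1 -92. ] [452.1 -82.4] [459.  -65.5]
126 34 [440.6 -92.1] [452.4 -82.1] [458.3 -64.4]
26 6 [415.2 -96.7] [420.5 -81.3] [424.8 -63.6]
36 15 [416.8 -98.9] [418.9 -91.1] [421.7 -72.8]
```

Run:
```python
from h import *
np.set_printoptions(precision=1,suppress=True)
a=cv2.imread("pics/scene0.png"); c=capture("scene"); b=np.ascontiguousarray(c["frame"][:,:,::-1])
def brown(i):
    h=cv2.cvtColor(i[225:255,295:330],cv2.COLOR_BGR2HSV).astype(int); m=((h[...,0]<12)|(h[...,0]>172))&(h[...,1]>90)&(h[...,2]<120)
    p=np.argwhere(m); return len(p),p.mean(0)+[225,295]
print(brown(a),brown(b))
for nm,(r0,r1,c0,c1) in {"shoe":(228,248,300,322),"slide":(240,262,288,310)}.items():
    t=a[r0:r1,c0:c1]; s=b[r0-8:r1+8,c0-8:c1+8]
    m=cv2.matchTemplate(s,t,cv2.TM_CCOEFF_NORMED); v,_,_ ,l=cv2.minMaxLoc(m)[1],0,0,cv2.minMaxLoc(m)[3]; print(nm,v,np.array(l)-8)
q=np.linalg.inv(c["cam_to_world"])
for d in (0,10,20):
    p=q@np.array([493.5-.297*(80-d),74.5-.955*(80-d),50,1]); print(d,(c["K"]@(p[:3]/p[2]))[:2])
s=a[200:300,250:350].copy(); t=b[200:300,250:350]
cv2.imwrite("pics/x7.png",cv2.resize(cv2.hconcat([s,t]),(800,400),interpolation=cv2.INTER_CUBIC))
```

```text
(2, array([236.5, 309. ])) (5, array([236.2, 309.4]))
shoe 0.9709988832473755 [0 0]
slide 0.9735456109046936 [0 0]
0 [312.4 237. ]
10 [315.6 235.2]
20 [318.8 233.4]
```

View pics/x7.png

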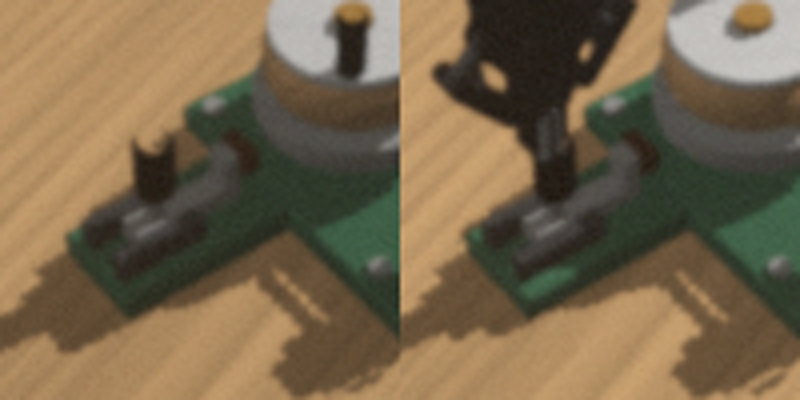

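Run:
```python
from h import *
np.set_printoptions(precision=1,suppress=True)
c=capture("scene"); q=np.linalg.inv(c["cam_to_world"]); T=monitor.state()["tool_pos"]; print(T)
a=cv2.imread("pics/scene0.png")
for z in range(40,150,8):
    p=q@np.r_[T[:2],z,1]; u,v=(c["K"]@(p[:3]/p[2]))[:2]; u,v=int(round(u)),int(round(v))
    print(z,(u,v),"exp",p[2].round(1),"meas",c["depth"][v,u],c["frame"][v,u],"before",a[v,u,::-1], pts(c,(np.indices((480,640))[0]==v)&(np.indices((480,640))[1]==u)))
```

```text
[447.6 -76.4  78. ]
40 (287, 254) exp 1333.9 meas 1339.1825 [78 72 68] before [81 77 71] [[445.3 -72.8  36.8]]
48 (287, 252) exp 1328.2 meas 1332.4011 [74 68 65] before [72 66 62] [[446.3 -73.5  45.2]]
56 (287, 250) exp 1322.5 meas 1317.8201 [44 39 34] before [47 39 30] [[450.6 -78.3  59.3]]
64 (286, 248) exp 1316.7 meas 1313.2028 [34 27 18] before [38 33 22] [[448.7 -79.3  66. ]]
72 (286, 245) exp 1311.0 meas 1302.4429 [39 27 22] before [44 35 26] [[450.5 -80.7  78.8]]
80 (286, 243) exp 1305.3 meas 1295.6927 [35 29 23] before [35 28 20] [[451.6 -81.5  87. ]]
88 (286, 241) exp 1299.5 meas 1298.1649 [39 33 26] before [41 32 24] [[448.6 -77.5  88.5]]
96 (286, 238) exp 1293.8 meas 1278.5867 [67 64 60] before [83 66 46] [[454.4 -83.8 107.6]]
104 (286, 236) exp 1288.1 meas 1273.0475 [66 61 57] before [168 133  91] [[454.9 -84.1 114.8]]
112 (286, 234) exp 1282.3 meas 1271.7722 [68 65 59] before [184 145 101] [[453.6 -82.1 118.9]]
120 (285, 231) exp 1276.6 meas 1257.2417 [65 59 56] before [177 141  99] [[455.5 -87.1 134. ]]
128 (285, 229) exp 1270.9 meas 1247.607 [49 45 39] before [182 144 101] [[458.  -89.7 144.1]]
136 (285, 226) exp 1265.1 meas 1247.6102 [34 27 20] before [188 151 104] [[455.2 -85.8 148.8]]
144 (285, 224) exp 1259.4 meas 1240.0983 [38 30 22] before [194 154 109] [[456.8 -87.2 157.2]]
```

```bash
python3 -m creep '[[0,-3,-9.5,0,0],[0,-6,-19,0,0],[0,-9,-29,0,0],[0,-10,-32,0,0],[0,-10,-32,0,0]]' |grep -E 'tool|ft'
python3 - <<'E'
from h import *
np.set_printoptions(precision=1,suppress=True)
c=capture("scene"); P=pts(c,np.ones((480,640),bool)); T=monitor.state()["tool_pos"]
P=P[(np.hypot(P[:,0]-T[0],P[:,1]-T[1])<24)&(P[:,2]<160)]
for z in range(20,160,8):
    q=P[(P[:,2]>=z)&(P[:,2]<z+8)]
    if len(q): print(z,len(q),q.min(0)[:2],q.mean(0)[:2],q.max(0)[:2])
w=capture("wrist"); d=w["depth"]; print("wrist depth", d[240,324], d[20:60,400:500:20])
for (u,v) in [(450,60),(500,150),(450,300),(560,150)]:
    x=np.array([(u-w["K"][0,2])/w["K"][0,0],(v-w["K"][1,2])/w["K"][1,1]]); r=np.hypot(*x); dd=np.r_[x/r*np.sin(r),np.cos(r)]
    print((u,v),d[v,u],(w["cam_to_world"]@np.r_[dd*d[v,u]/dd[2],1])[:3])
E
```

```text
tool_pos: [437.5, -108.8, 78.1]
ft_force: [0.3, -0.4, -0.2]
20 66 [ 415.8 -116.9] [ 437.6 -100.9] [460.4 -85. ]
28 38 [ 417.4 -111.9] [ 442.1 -100.5] [459.8 -86.8]
36 56 [ 415.3 -112.4] [439.9 -98.7] [459.4 -86.1]
100 10 [ 438.9 -119. ] [ 444.  -110.8] [ 448.1 -101.1]
108 27 [ 423.8 -123.3] [ 442.  -114.6] [449.5 -96.6]
116 34 [ 424.6 -125.3] [ 441.6 -114.7] [449.9 -98.2]
124 33 [ 429.7 -125.1] [ 442.9 -113.9] [448.  -97.8]
132 20 [ 435.4 -125.1] [ 443.2 -113.9] [ 448. -103.]
140 37 [ 437.4 -132.1] [ 445.3 -113.8] [452.2 -91.3]
148 62 [ 422.6 -131.8] [ 442.  -113.9] [455.7 -90.8]
156 17 [ 421.9 -131.8] [ 440.7 -116. ] [455.5 -90.9]
wrist depth 235.10146 [[209.5 207.6 207.1 206.6 205.8]
 [208.2 208.4 207.3   0.  205.9]
 [207.8 208.1 207.6 208.  204.6]
 [208.8 208.1 207.9 206.8 206. ]
 [209.4 209.3 208.  208.  207.9]
 [208.8 208.5 208.1 206.6 205.8]
 [209.9 207.9 209.3 206.5 208.5]
 [210.3 208.  209.2 208.8 207.5]
 [209.4 210.6 209.  208.2 208.5]
 [210.2 209.9 208.2 208.1 208.1]
 [209.8 210.5 208.8 208.8 208.2]
 [210.2 210.4 209.6 209.2 207.7]
 [210.9 210.8 209.  208.9 209.2]
 [210.  2
[... 356 characters left out ...]
214.  212.7 212.2 211.1 210.9]
 [213.4 212.5 212.1 212.4 211. ]
 [213.6 213.6 211.7 213.7 210.7]
 [214.2 213.8 213.2 211.8 211.3]
 [213.2 214.1 213.1 212.3 212.1]
 [213.5 214.7 213.3 213.2 212.7]
 [214.4 214.6 214.4 213.6 212.4]
 [214.  215.2 215.3 214.3 212.9]
 [215.8 214.3 214.6 215.  213.8]
 [214.9 214.8 213.5 213.2 213.8]
 [214.2 215.5 215.1 213.9 212.6]
 [215.4 216.3 214.7 215.6 213.7]
 [216.8 215.8 215.  215.  213.8]
 [215.7 216.3 215.7 215.  215. ]
 [216.9 214.6 215.5 215.7 215.6]
 [216.3 216.2 215.5 214.6 215.2]]
(450, 60) 216.64711 [ 535.7 -224.8   -0.8]
(500, 150) 234.25931 [ 467.8 -245.4    0.8]
(450, 300) 272.1926 [ 364.9 -187.1    0.2]
(560, 150) 233.02469 [ 456.7 -297.6    0.5]
```

Scene depth shows the visible fingertips ending at about z = 100, roughly 22 mm above the reported TCP, so the fingers passed over the knob. I'll lower by 24 mm and push again.

```bash
python3 -m creep '[[0,0,0,-8,0],[0,0,0,-16,0],[0,0,0,-24,0],[0,0,0,-24,0]]' |grep -E 'tool|ft'
python3 -m creep '[[0,0.6,1.9,0,0],[0,1.2,3.8,0,0],[0,1.8,5.7,0,0],[0,2.4,7.6,0,0]]' |grep -E 'tool|ft'
python3 -m creep '[[0,0.6,1.9,0,0],[0,1.2,3.8,0,0]]' |grep -E 'tool|ft'
python3 -m creep '[[0,0.6,1.9,0,0],[0,1.2,3.8,0,0]]' |grep -E 'tool|ft'
```

```text
tool_pos: [436.9, -108.4, 53.1]
ft_force: [0.1, 0.0, 0.4]
tool_pos: [440.1, -100.6, 54.2]
ft_force: [0.2, 0.4, -0.2]
tool_pos: [441.3, -96.8, 54.1]
ft_force: [0.4, 0.0, 0.5]
tool_pos: [442.4, -93.1, 54.0]
ft_force: [-0.2, -2.8, 1.3]
```

Contact has begun. Continuing gently.

```bash
python3 -m creep '[[0,0.6,1.9,0,0],[0,1.2,3.8,0,0]]' |grep -E 'tool|ft'
python3 -m creep '[[0,0.6,1.9,0,0],[0,1.2,3.8,0,0]]' |grep -E 'tool|ft'
python3 -m creep '[[0,0.6,1.9,0,0],[0,1.2,3.8,0,0]]' |grep -E 'tool|ft'
```

```text
tool_pos: [443.2, -90.1, 54.1]
ft_force: [-0.6, -5.2, 0.8]
tool_pos: [444.4, -86.4, 54.1]
ft_force: [-0.3, -4.8, 0.8]
tool_pos: [445.7, -82.6, 54.1]
ft_force: [0.0, -5.6, 1.0]
```

```bash
python3 -m creep '[[0,0.6,1.9,0,0],[0,1.2,3.8,0,0]]' |grep -E 'tool|ft'
python3 -m creep '[[0,0.6,1.9,0,0],[0,0.9,2.9,0,0]]' |grep -E 'tool|ft'
python3 -m creep '[[0,0.3,1,0,0],[0,0.6,1.9,0,0]]' |grep -E 'tool|ft'
```

```text
tool_pos: [446.9, -78.8, 54.1]
ft_force: [1.4, -6.2, 0.4]
tool_pos: [447.9, -75.8, 54.1]
ft_force: [0.1, -6.1, 0.2]
tool_pos: [448.0, -74.8, 54.1]
ft_force: [-0.3, -12.8, 1.0]
```

```bash
python3 -m creep '[[0,0.3,1,0,0]]' |grep -E 'tool|ft'
python3 -m creep '[[0,0.3,1,0,0]]' |grep -E 'tool|ft'
python3 -m creep '[[0,0.3,1,0,0]]' |grep -E 'tool|ft'
```

```text
tool_pos: [447.9, -74.5, 54.2]
ft_force: [0.4, -15.9, 1.5]
tool_pos: [447.9, -74.3, 54.2]
ft_force: [1.6, -21.5, 2.5]
tool_pos: [447.9, -74.1, 54.3]
ft_force: [0.4, -24.6, 1.1]
```

```bash
python3 -m creep '[[0,0,0,0,0],[0,0,0,0,0],[0,0,0,0,0]]' |grep -E 'tool|ft'
python3 -m creep '[[0,-0.9,-3,0,0],[0,-3,-9,0,0],[0,-7,-23,0,0],[0,-10,-32,0,0],[0,-13,-42,0,0]]' |grep -E 'tool|ft'
python3 -m creep '[[0,0,0,40,0],[0,0,0,90,0],[0,0,0,120,0],[0,-10,-20,140,0],[0,-15,-60,140,0]]' |grep -E 'tool|ft'
python3 - <<'E'
from h import *
s=monitor.state(); print(s["t"])
a=capture("scene")["frame"][180:300,260:410,::-1]; b=capture("top")["frame"][190:310,200:350,::-1]
cv2.imwrite("pics/x8.png",cv2.resize(cv2.hconcat([a,b]),(800,320),interpolation=cv2.INTER_CUBIC))
E
```

```text
tool_pos: [447.9, -74.2, 54.2]
ft_force: [1.4, -22.7, 1.4]
tool_pos: [436.4, -112.8, 54.1]
ft_force: [-0.2, 0.4, 0.1]
tool_pos: [422.4, -172.6, 196.2]
ft_force: [0.7, 0.1, -1.0]
28.425
```

View pics/x8.png

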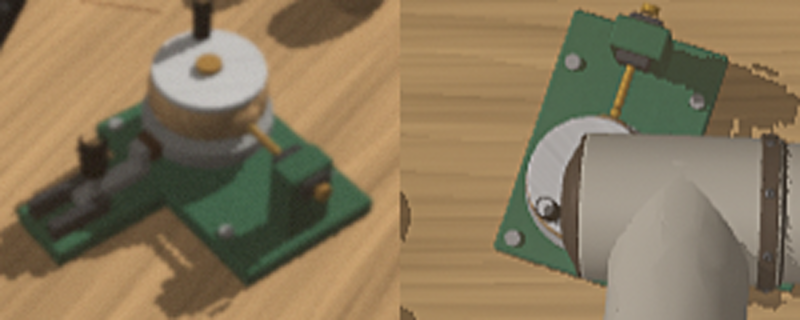

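The scene view shows the brake shoe against the drum at (150,143), the hump still on the pointer at (248,115), and the robot clear of everything. I'll hand the job in.

```bash
python3 -c "
from plant import close_job; print(close_job())"
```

```text
the job is handed in; nothing more can be done
None
```

The job is handed in: I stopped the wheel with the top of the high spot on the pointer and pushed the brake home until it stopped firmly at about 25 N. The last picture shows the high spot still on the pointer and the shoe on the drum with the arm clear; the hand-in gave no verdict.

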